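# Find the potted sign transformer by its weight and show it to the camera

### The arm

A 6-joint arm with a two-finger parallel gripper is mounted at the origin on the work surface. World frame = base frame: x ahead of the robot, y to its left, z up, the work surface at z = 0. Lengths are in m, angles in rad, forces in N, time in s.
With the tool pointing down it reaches from about 0.225 to 0.875 m from the base axis. Payload 3.4 kg.
Tool frame: the origin (TCP) lies between the finger pads; the fingertips stand 11 mm ahead of it and the grasp point (between the pads) lies 8 mm behind it; z points along the fingers, y is the line along which they close (so a half turn about z gives the same grasp; the last joint's range is limited). The gripper opens to 85 mm and grips with 20 to 120 N. Pads are 22 mm wide; open, the fingers measure 114 mm over their backs; the gripper's body (76 mm by 85 mm) begins 54 mm behind the grasp point. The pads swing forward as they close: fully open they stand 13 mm farther back than shut.
Start: joints at [-1.234, 0.276, 1.505, -0, 1.361, -0.121], TCP at [0.254, -0.516, 0.242] pointing down, gripper open.
Joint ranges: [-2.89, 2.89], [-0.75, 2.08], [0.22, 2.7], [-1.18, 4.32], [0.11, 2.71], [-2.7, 2.7]. Speed limits (rad/s): [2.57, 2.57, 3.14, 3.14, 3.14, 3.14].

### API

Orientations are given as a unit quaternion [w, x, y, z].
In Python, from rig import manip, imaging gives the robot as it stands. The module is installed in compiled form; this text tells all that it offers.
- The arm moves only by the tool jog_arm, never from a script. Its argument "deltas" is one flat list of numbers, 7 for each row, row after row: the turn, a rotation vector about the world's x, y, z in degrees, then the shift along the world's x, y, z in mm, then the opening, from 0 (shut) to 1 (fully open). In form: [ax, ay, az, tx, ty, tz, gripper, ax, ay, az, tx, ty, tz, gripper, ...]. A call has 1 to 20 rows; each row is the pose to reach, as a shift and turn from the pose commanded when the call began; what a row does not reach only later rows make up. A row lasts 1/10 s, in which the tool goes at most 50 mm and 8.59 degrees, less where a joint would pass 70% of its speed; a pose out of reach is approached as far as the arm can. A call with a gripper value outside its range is refused whole. The fingers move at their own pace and stop on an object; "grip_force" is the grip in N (left out, the last holds). Time passes only in rows, so rows that repeat a pose let the fingers close. It gives the time, the measured TCP pose, the force, the opening and the grip force at its end, in the units of the state.
- manip.get_state(): the state, without advancing time (a new reading comes with each control period).
- imaging.get_image(name): name is "scene" or "top"; returns the picture (384x512x3 uint8, blue, green, red); there is no depth.
- imaging.calibration(name): a dict with "mtx" (3x3 intrinsics, pixels), "cam_to_world" (4x4, takes a point from camera to world coordinates). Camera axes: x right, y down, z forward; pixel columns grow to the right and rows downward; lengths in m; the calibration is good to about 2 mm. A picture is of the moment at which its call begins. calibration takes no time and is no camera call.
- manip.sign_off(): hands the job in; it is judged then, once.
The state is a dict: "clock": time; "qpos": joint angles; "qd": joint speeds; "effort": joint torques, N m; "position": TCP position; "ee_rot": TCP orientation; "contact_force": force on the tool from outside, world axes, zero at the start; "moment": the same for the moment, N m; "width": finger opening in m; "gripper_force": force on a finger pad.
Only numpy, scipy, OpenCV 4.12 (cv2) and the standard library are available. Lean on these libraries where they do the work, as an engineer would, in place of code of your own. Each camera call takes 0.05 s, during which the arm holds its last target. There are 200 camera calls.

### The job

Only one of the two look-alike transformer cases on the rubber mat has been filled with resin, which makes it clearly heavier: lift each in turn clear of the mat to feel its weight, and set the lighter one down again (not dropped) upright on the mat. Then hold the heavier one up in front of the inspection camera, upright, centred on the lens, its middle about 12 cm from the glass and its terminal end facing the lens, and finish while still holding it there motionless. Leave the other things on the bench alone and do not strike the camera or tip a case over.

Things in the scene. Friction and masses are not known exactly. Their poses are not given: they have to be found in the camera images.
- case_a_mid (a point): centre (23 mm above the underside) of one of two look-alike closed grey metal transformer cases side by side on the mat, about 160 mm apart along its y: box 80 (own x) x 50 (y) x 46 mm high, thin steel ears at the foot of both ends (104 mm over them, 30 wide). x points to the terminal end, z up. Either weighs 0.30 to 0.70 kg; the heavier, not known by sight or name, at least 0.14 kg more
- case_b_mid (a point): centre (23 mm above the underside) of one of two look-alike closed grey metal transformer cases side by side on the mat, about 160 mm apart along its y: box 80 (own x) x 50 (y) x 46 mm high, thin steel ears at the foot of both ends (104 mm over them, 30 wide). x points to the terminal end, z up. Either weighs 0.30 to 0.70 kg; the heavier, not known by sight or name, at least 0.14 kg more
- case_a_terminals (a point): the middle between that case's two white ceramic terminals with brass tips, which stand out 14 mm from its +x end only; 50 mm along its x from the centre of the box and 5 mm higher. At the start the terminals point roughly away from the robot
- case_b_terminals (a point): the middle between that case's two white ceramic terminals with brass tips, which stand out 14 mm from its +x end only; 50 mm along its x from the centre of the box and 5 mm higher. At the start the terminals point roughly away from the robot
- mat: flat black rubber mat fixed on the bench, 240 (x) x 360 (y) x 4 mm; origin at the centre of its underside, on the bench top; the cases stand on it
- lens (a point): centre of the front glass of the inspection camera, 160 mm above the bench; the lens is a 44 mm wide dark cylinder that looks level along this frame's -x, roughly towards the robot; x points back into the camera, z up
- camera: grey inspection camera, 70 mm wide, 56 mm high, top at 188 mm, on a 20 mm post (up to 214 mm) with a heavy base plate 100 x 110 mm, fixed; origin under the camera on the bench, 60 mm behind the lens glass; same axes as the lens
- burner_tip: a small brass burner tip, 22 mm wide, 34 mm high, standing near the mat's robot-side edge, between the two cases; origin under it. A bystander: leave it alone
- tape: roll of paper tape lying flat, 90 mm across, 22 mm high; origin at its underside. A bystander: leave it alone
- driver: a screwdriver lying on the bench to the right of the mat; origin at its underside. A bystander: leave it alone
- tub: small clear tub, 84 mm wide, 55 mm high, on the bench at the right; origin at its underside. A bystander: leave it alone
- cork: a cork stopper, 32 mm wide, 35 mm high, on the bench; origin at its underside. A bystander: leave it alone
- carbon: a flat dark forming block, 110 x 45 x 12 mm, on the bench; origin at its underside. A bystander: leave it alone
- jar: a closed jar, 56 mm wide, 70 mm high, beyond the mat; origin at its underside. A bystander: leave it alone
Mind the look-alikes: they are no part of the job. What is shaped like the part that bears case_a_mid but pink is not meant.

How it is judged:
By the outcome, as a careful person would: the job done as asked, in the order asked, and still so for the second after the job is handed in, while the arm keeps its last pose, push and grip.
It also fails if it takes over 64 s, if anything falls off the work surface, if the arm or the gripper's body presses on something with over 40 N, if the wrist force passes 120 N, or if a joint passes its speed limit or range.

## Working session

There is one attempt and no reset: what is moved stays moved. The work goes in short steps, Python scripts to look and compute and a tool call to move; the robot and the scene stay as the last step left them, time stands still between calls to the robot, and variables do not carry over. Pictures are saved under pics/ and viewed, at most 10 in all, crops included, and the job is handed in when it is done.

Besides the shell and the picture viewer there is one more tool, called as a command line: name --argument value ..., lists and objects as JSON in quotes. jog_arm: Moves the arm, as the interface text tells. Its arguments: {"type":"object","properties":{"deltas":{"type":"array"},"grip_force":{"type":"number"}},"required":["deltas"]}

```bash
mkdir -p pics
python3 - <<'E'
from rig import manip, imaging
import cv2
for n in("scene","top"):
    im=imaging.get_image(n); cv2.imwrite(f"pics/{n}0.png",im)
    c=imaging.calibration(n); print(n,c["mtx"].round(1).tolist(),c["cam_to_world"].round(3).tolist())
print(manip.get_state())
E
```

```text
scene [[482.6, 0.0, 258.4], [0.0, 482.6, 189.0], [0.0, 0.0, 1.0]] [[0.882, 0.386, -0.271, 0.953], [0.472, -0.726, 0.499, -0.634], [-0.004, -0.568, -0.823, 1.229], [0.0, 0.0, 0.0, 1.0]]
top [[432.0, 0.0, 260.0], [0.0, 432.0, 187.1], [0.0, 0.0, 1.0]] [[-0.028, -0.989, 0.146, 0.34], [-1.0, 0.027, -0.009, 0.041], [0.005, -0.146, -0.989, 1.625], [0.0, 0.0, 0.0, 1.0]]
{'clock': 0.1, 'qpos': array([-1.23400006e+00,  2.76516428e-01,  1.50601054e+00,  7.71960869e-07,
        1.36069928e+00, -1.20997132e-01]), 'qd': array([-0.00149337, -0.00288154, -0.00460123, -0.0026082 ,  0.00310517,
       -0.00162326]), 'effort': array([-4.27520206e-05, -4.17701197e+01, -2.46405923e+01, -2.16701242e-04,
        5.78416366e-03, -4.79984436e-06]), 'position': array([ 0.25397786, -0.5153606 ,  0.24153334]), 'ee_rot': array([-8.12088242e-04,  9.73917024e-01,  2.26902983e-01, -8.75859742e-05]), 'contact_force': array([-0.03982014, -0.13377149,  0.96803976]), 'moment': array([-0.04471916, -0.04768723,  0.01732646]), 'gripper_force': 0.0, 'width': 0.08562336669024259}
```

View pics/scene0.png

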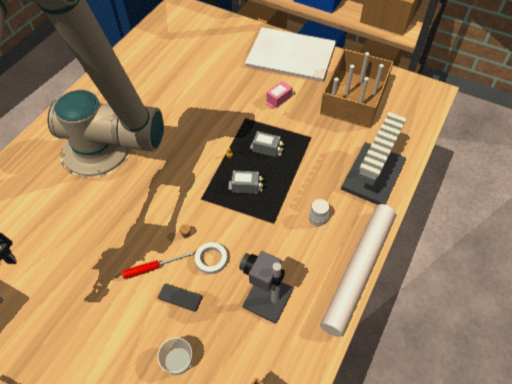

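View pics/top0.png

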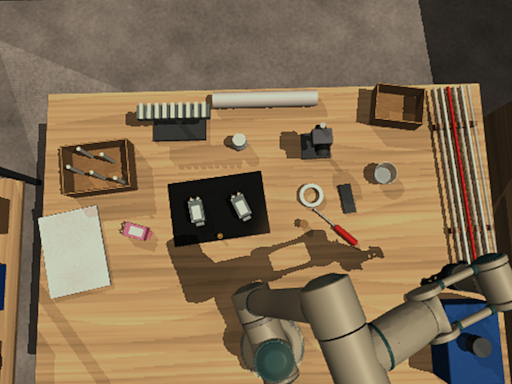

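The scene view shows the cases at (267,143) and (246,182), with the inspection camera at (264,270). In the top view the cases are at (196,212) and (241,207), with the camera at about (318,140). I'll enlarge crops next.

Run:
```python
import cv2,numpy as np
s=cv2.imread("pics/scene0.png");t=cv2.imread("pics/top0.png")
R=lambda im,x,y,w,h,k:cv2.resize(im[y:y+h,x:x+w],None,fx=k,fy=k,interpolation=cv2.INTER_CUBIC)
a=np.hstack([R(s,215,115,80,90,5),R(s,225,235,80,90,5)]);cv2.imwrite("pics/c1.png",a)
a=np.hstack([R(t,170,175,100,70,4),R(t,290,110,60,70,4)]);cv2.imwrite("pics/c2.png",a);print(a.shape)
```

```text
(280, 640, 3)
```

View pics/c1.png

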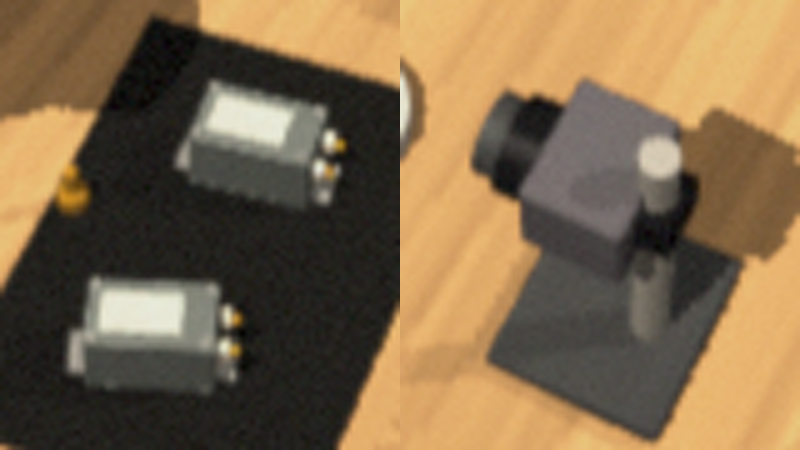

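View pics/c2.png

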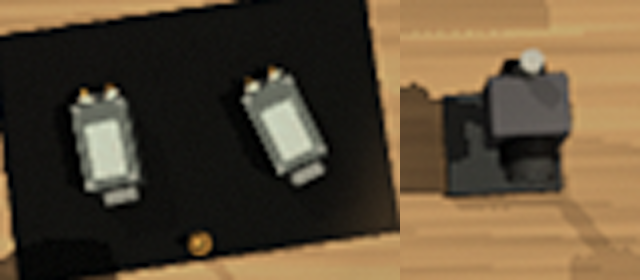

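c1 shows both cases with light labels on top and the terminals at the right, plus the camera with its post and lens barrel. c2 shows both cases turned anticlockwise, with terminals up and ears down. I'll triangulate the corner picks from these crops.

```bash
cat > h.py <<'E'
import numpy as np,cv2
from rig import imaging
C={n:imaging.calibration(n) for n in("scene","top")}
def ray(n,p):
    c=C[n];d=c["cam_to_world"][:3,:3]@np.linalg.inv(c["mtx"])@[p[0],p[1],1.];return c["cam_to_world"][:3,3],d/np.linalg.norm(d)
def plane(n,p,z):
    o,d=ray(n,p);return o+d*(z-o[2])/d[2]
def tri(ps,pt):
    A=np.zeros((3,3));b=np.zeros(3)
    for n,p in(("scene",ps),("top",pt)):
        o,d=ray(n,p);M=np.eye(3)-np.outer(d,d);A+=M;b+=M@o
    return np.linalg.solve(A,b)
def proj(n,X):
    T=np.linalg.inv(C[n]["cam_to_world"]);q=C[n]["mtx"]@(T[:3,:3]@X+T[:3,3]);return q[:2]/q[2]
E
python3 - <<'E'
from h import *
np.set_printoptions(precision=4,suppress=True)
S1=lambda x,y:(215+x/5-.4,115+y/5-.4); S2=lambda x,y:(225+(x-400)/5-.4,235+y/5-.4)
T1=lambda x,y:(170+x/4-.4,175+y/4-.4); T2=lambda x,y:(290+(x-400)/4-.4,110+y/4-.4)
# corners FL,FR,NL,NR (far=+x, left=+y)
P={"L":([S1(327,107),S1(312,155),S1(212,83),S1(190,132)],[T1(72,103),T1(128,96),T1(84,192),T1(139,185)],[S1(335,157),T1(98,92)]),
"R":([S1(217,285),S1(217,340),S1(93,279),S1(84,332)],[T1(243,85),T1(292,70),T1(278,170),T1(325,152)],[S1(232,334),T1(261,75)])}
for k,(s,t,m) in P.items():
    X=np.array([tri(a,b) for a,b in zip(s,t)]);print(k,X)
    c=X.mean(0);d=X[:2].mean(0)-X[2:].mean(0);print(" c",c,"len",np.linalg.norm(d),"yaw",np.degrees(np.arctan2(d[1],d[0])))
    w=X[0]-X[1]+X[2]-X[3];print(" yawW",np.degrees(np.arctan2(-w[0],w[1])),"term",tri(*m))
    for n,q in(("top",t),("scene",s)):
        Y=np.array([plane(n,p,.05) for p in q]);d=Y[:2].mean(0)-Y[2:].mean(0);print(" ",n,Y.mean(0),np.degrees(np.arctan2(d[1],d[0])))
# camera top corners: FL,FR,NL,NR
s=[S2(680,125),S2(625,243),S2(585,78),S2(522,190)];t=[T2(490,78),T2(568,73),T2(490,138),T2(570,140)]
# order in scene: near-left(585,78) far-left(680,125)
X=np.array([tri(a,b) for a,b in zip(s,t)]);print("cam",X,X.mean(0))
print("post",tri(S2(660,155),T2(532,60)))
for n,q in(("top",t),("scene",s)):
    Y=np.array([plane(n,p,.188) for p in q]);d=Y[:2].mean(0)-Y[2:].mean(0);print(" ",n,Y.mean(0),np.degrees(np.arctan2(d[1],d[0])))
    w=Y[0]-Y[1]+Y[2]-Y[3];print("  w",np.degrees(np.arctan2(-w[0],w[1])),np.linalg.norm(w)/2,np.linalg.norm(d))
print("lens top edge",plane("top",T2(533,182),.16),"scene",plane("scene",S2(495,132),.16))
E
```

```text
L [[0.5296 0.2929 0.0549]
 [0.5379 0.244  0.0617]
 [0.4495 0.2846 0.0434]
 [0.4566 0.2357 0.0481]]
 c [0.4934 0.2643 0.052 ] len 0.08209312514732389 yaw 5.887176868245169
 yawW 8.912221847180378 term [0.5436 0.2736 0.0326]
  top [0.4921 0.2632 0.05  ] 6.960849019752718
  scene [0.4943 0.2673 0.05  ] 13.363456794741596
R [[0.5387 0.134  0.0597]
 [0.5551 0.0923 0.0627]
 [0.4637 0.1063 0.05  ]
 [0.4799 0.0642 0.0563]]
 c [0.5094 0.0992 0.0572] len 0.08049465188779242 yaw 20.379217041000963
 yawW 21.25581555730023 term [0.5531 0.1205 0.0338]
  top [0.5104 0.0996 0.05  ] 20.786182185054777
  scene [0.5067 0.1036 0.05  ] 24.1474866751432
cam [[ 0.7508 -0.1559  0.1828]
 [ 0.7545 -0.2227  0.1825]
 [ 0.6983 -0.1539  0.1802]
 [ 0.6973 -0.2211  0.1784]] [ 0.7252 -0.1884  0.181 ]
post [ 0.756  -0.1881  0.2145]
  top [ 0.7217 -0.1886  0.188 ] -1.930674112464414
  w -0.38743302883353864 0.06771894112338317 0.05592526336211604
  scene [ 0.7283 -0.19    0.188 ] -0.9324686349663824
  w 2.633039221654661 0.06575876538193859 0.053228629643441244
lens top edge [ 0.6624 -0.1928  0.16  ] scene [ 0.6693 -0.1906  0.16  ]
```

jog_arm --deltas '[0,0,-4,254,615,-100,1,0,0,-4,254,615,-100,1,0,0,-4,254,615,-100,1,0,0,-4,254,615,-100,1,0,0,-4,254,615,-100,1,0,0,-4,254,615,-100,1,0,0,-4,254,615,-100,1,0,0,-4,254,615,-100,1,0,0,-4,254,615,-100,1,0,0,-4,254,615,-100,1,0,0,-4,254,615,-100,1,0,0,-4,254,615,-100,1,0,0,-4,254,615,-100,1,0,0,-4,254,615,-100,1,0,0,-4,254,615,-100,1,0,0,-4,254,615,-100,1,0,0,-4,254,615,-100,1,0,0,-4,254,615,-100,1,0,0,-4,254,615,-100,1,0,0,-4,254,615,-100,1]'

```text
clock: 2.1
position: [0.5081, 0.0984, 0.1426]
ee_rot: [0.0, 0.981, 0.192, 0.0]
contact_force: [0.3, 0.4, -0.4]
width: 0.0853
gripper_force: 0.0
```

jog_arm --deltas '[0,0,0,0,1,-30,1,0,0,0,0,1,-60,1,0,0,0,0,1,-80,1,0,0,0,0,1,-95,1,0,0,0,0,1,-105,1,0,0,0,0,1,-112,1,0,0,0,0,1,-116,1,0,0,0,0,1,-116,1,0,0,0,0,1,-116,1]'

```text
clock: 3.0
position: [0.5086, 0.1002, 0.0268]
ee_rot: [0.0, 0.981, 0.193, 0.001]
contact_force: [0.1, 0.1, 0.6]
width: 0.0855
gripper_force: 0.0
```

Run:
```python
from h import *
s=imaging.get_image("scene");t=imaging.get_image("top")
R=lambda im,x,y,w,h,k:cv2.resize(im[y:y+h,x:x+w],None,fx=k,fy=k,interpolation=cv2.INTER_CUBIC)
cv2.imwrite("pics/d1.png",np.hstack([R(s,205,105,90,100,4),R(t,170,165,100,100,4)]))
```

```text
(no output)
```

View pics/d1.png

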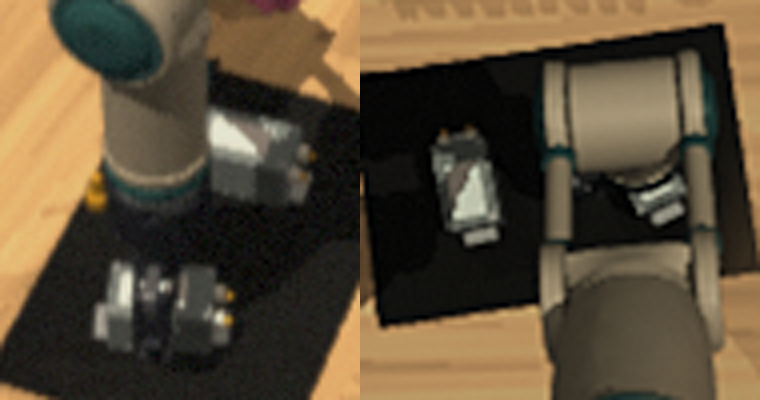

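The scene view shows the finger straddling the middle of the right case (crop 150,310), so the alignment is good. I'll grip and lift.

jog_arm --deltas '[0,0,0,0,0,0,0,0,0,0,0,0,0,0,0,0,0,0,0,0,0,0,0,0,0,0,0,0,0,0,0,0,0,0,0,0,0,0,0,0,0,0,0,0,0,0,0,0,0,0,0,0,0,0,0,0,0,0,0,0,0,5,0,0,0,0,0,0,15,0,0,0,0,0,0,30,0,0,0,0,0,0,45,0,0,0,0,0,0,55,0,0,0,0,0,0,60,0,0,0,0,0,0,60,0,0,0,0,0,0,60,0,0,0,0,0,0,60,0,0,0,0,0,0,60,0,0,0,0,0,0,60,0]' --grip_force 70

```text
clock: 5.0
position: [0.5079, 0.1002, 0.0859]
ee_rot: [-0.0, 0.981, 0.193, -0.0]
contact_force: [-0.5, -0.0, -6.9]
width: 0.0492
gripper_force: 73.0
```

Run:
```python
from h import *
from rig import manip
F=[]
for i in range(6):
    imaging.get_image("top");s=manip.get_state();F.append([*s["contact_force"],*s["moment"],*s["effort"][1:3]])
print(np.mean(F,0).round(3),np.std(F,0).round(3),s["width"],s["position"])
im=imaging.get_image("scene")
cv2.imwrite("pics/e1.png",cv2.resize(im[95:215,185:305],None,fx=4,fy=4,interpolation=cv2.INTER_CUBIC))
```

```text
[-2.9900e-01 -6.7000e-02 -6.4670e+00 -5.0000e-03  5.0000e-03  3.0000e-03
 -4.2616e+01 -2.0974e+01] [0.383 0.821 0.43  0.026 0.014 0.025 0.01  0.015] 0.04917062070963137 [0.50815794 0.1001761  0.08631226]
```

View pics/e1.png

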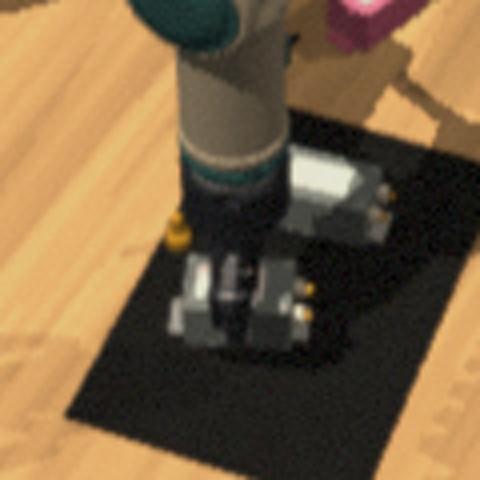

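The right case hangs level and weighs about 6.5 N (0.66 kg), so it is probably the heavy one. I'll set it down and weigh the other.

jog_arm --deltas '[0,0,0,0,0,-20,0,0,0,0,0,0,-40,0,0,0,0,0,0,-50,0,0,0,0,0,0,-56,0,0,0,0,0,0,-58,0,0,0,0,0,0,-60,0,0,0,0,0,0,-60,0,0,0,0,0,0,-60,0,0,0,0,0,0,-60,1,0,0,0,0,0,-60,1,0,0,0,0,0,-60,1,0,0,0,0,0,-60,1,0,0,0,0,0,-60,1,0,0,0,0,0,-60,1,0,0,0,0,0,-30,1,0,0,0,0,0,10,1,0,0,0,0,0,50,1,0,0,0,0,0,60,1,0,0,0,0,0,60,1]'

```text
clock: 7.25
position: [0.5093, 0.1003, 0.1481]
ee_rot: [0.0, 0.981, 0.193, 0.002]
contact_force: [0.8, -0.4, -0.5]
width: 0.0854
gripper_force: 0.0
```

jog_arm --deltas '[0,0,-13,-15,165,0,1,0,0,-13,-15,165,0,1,0,0,-13,-15,165,0,1,0,0,-13,-15,165,0,1,0,0,-13,-15,165,0,1,0,0,-13,-15,165,0,1,0,0,-13,-15,165,0,1,0,0,-13,-15,165,-30,1,0,0,-13,-15,165,-60,1,0,0,-13,-15,165,-80,1,0,0,-13,-15,165,-100,1,0,0,-13,-15,165,-110,1,0,0,-13,-15,165,-116,1,0,0,-13,-15,165,-120,1,0,0,-13,-15,165,-120,1,0,0,-13,-15,165,-120,1]'

```text
clock: 8.85
position: [0.4937, 0.2653, 0.027]
ee_rot: [-0.0, 0.997, 0.08, 0.001]
contact_force: [-0.2, 0.7, 0.1]
width: 0.0855
gripper_force: 0.0
```

Run:
```python
from h import *
s=imaging.get_image("scene");t=imaging.get_image("top")
R=lambda im,x,y,w,h,k:cv2.resize(im[y:y+h,x:x+w],None,fx=k,fy=k,interpolation=cv2.INTER_CUBIC)
cv2.imwrite("pics/f1.png",np.hstack([R(s,205,105,90,100,4),R(t,170,165,100,100,4)]))
```

```text
(no output)
```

View pics/f1.png

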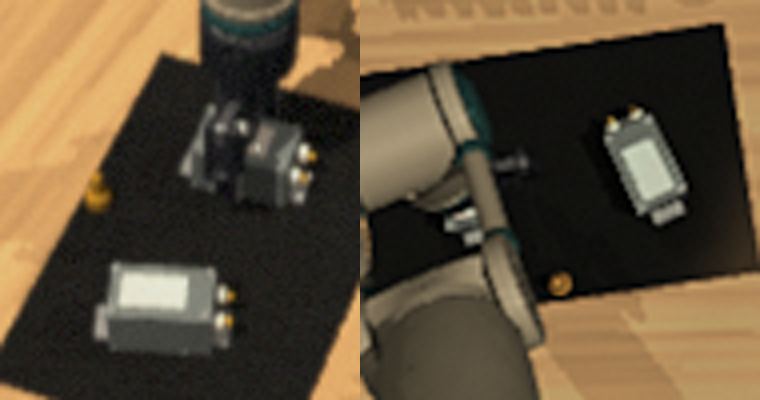

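The finger is at the left case (crop 225,145), slightly towards its rear but acceptable. The right case stands upright again. I'll grip and lift this one.

jog_arm --deltas '[0,0,0,0,0,0,0,0,0,0,0,0,0,0,0,0,0,0,0,0,0,0,0,0,0,0,0,0,0,0,0,0,0,0,0,0,0,0,0,0,0,0,0,0,0,0,0,0,0,0,0,0,0,0,0,0,0,0,0,0,0,5,0,0,0,0,0,0,15,0,0,0,0,0,0,30,0,0,0,0,0,0,45,0,0,0,0,0,0,55,0,0,0,0,0,0,60,0,0,0,0,0,0,60,0,0,0,0,0,0,60,0,0,0,0,0,0,60,0,0,0,0,0,0,60,0,0,0,0,0,0,60,0]' --grip_force 70

```text
clock: 10.85
position: [0.4929, 0.2651, 0.0859]
ee_rot: [0.0, 0.997, 0.08, -0.0]
contact_force: [-0.1, 0.7, -3.3]
width: 0.0491
gripper_force: 73.2
```

Run:
```python
from h import *
from rig import manip
F=[]
for i in range(6):
    imaging.get_image("top");s=manip.get_state();F.append([*s["contact_force"],*s["moment"]])
print(np.mean(F,0).round(3),s["width"],s["position"])
```

```text
[ 0.124  0.371 -3.071  0.005  0.005 -0.011] 0.04941231254773884 [0.49313928 0.26517754 0.08628899]
```

The left case weighs 3.1 N, so it's the lighter one. I'll set it down and go back to the right case.

jog_arm --deltas '[0,0,0,0,0,-20,0,0,0,0,0,0,-40,0,0,0,0,0,0,-50,0,0,0,0,0,0,-56,0,0,0,0,0,0,-58,0,0,0,0,0,0,-60,0,0,0,0,0,0,-60,0,0,0,0,0,0,-60,0,0,0,0,0,0,-60,1,0,0,0,0,0,-60,1,0,0,0,0,0,-60,1,0,0,0,0,0,-60,1,0,0,0,0,0,-60,1,0,0,0,0,0,-60,1,0,0,0,0,0,-30,1,0,0,0,0,0,10,1,0,0,0,0,0,50,1,0,0,0,0,0,60,1,0,0,0,0,0,60,1]'

```text
clock: 13.05
position: [0.4943, 0.2657, 0.1484]
ee_rot: [-0.001, 0.997, 0.08, 0.002]
contact_force: [0.2, -0.0, -0.3]
width: 0.0854
gripper_force: 0.0
```

jog_arm --deltas '[0,0,13,15,-165,0,1,0,0,13,15,-165,0,1,0,0,13,15,-165,0,1,0,0,13,15,-165,0,1,0,0,13,15,-165,0,1,0,0,13,15,-165,0,1,0,0,13,15,-165,0,1,0,0,13,15,-165,-30,1,0,0,13,15,-165,-60,1,0,0,13,15,-165,-80,1,0,0,13,15,-165,-100,1,0,0,13,15,-165,-110,1,0,0,13,15,-165,-116,1,0,0,13,15,-165,-120,1,0,0,13,15,-165,-120,1,0,0,13,15,-165,-120,1]'

```text
clock: 14.65
position: [0.5087, 0.1003, 0.027]
ee_rot: [0.0, 0.981, 0.193, 0.001]
contact_force: [0.1, -0.1, -0.1]
width: 0.0851
gripper_force: 0.0
```

jog_arm --deltas '[0,0,0,0,0,0,0,0,0,0,0,0,0,0,0,0,0,0,0,0,0,0,0,0,0,0,0,0,0,0,0,0,0,0,0,0,0,0,0,0,0,0,0,0,0,0,0,0,0,0,0,0,0,0,0,0,0,0,0,0,0,5,0,0,0,0,0,0,15,0,0,0,0,0,0,35,0,0,0,0,0,0,65,0,0,0,0,0,0,95,0,0,0,0,0,0,120,0,0,0,0,0,0,135,0,0,0,0,0,0,138,0,0,0,0,0,0,138,0,0,0,0,0,0,138,0]' --grip_force 80

```text
clock: 16.45
position: [0.5069, 0.1001, 0.163]
ee_rot: [-0.0, 0.981, 0.193, -0.002]
contact_force: [0.8, 0.2, -6.5]
width: 0.0488
gripper_force: 83.7
```

jog_arm --deltas '[0,0,-1,1,-8,0,0,0,0,-2,3,-24,0,0,0,0,-3,6,-46,0,0,0,0,-5,9,-70,0,0,0,0,-7,12,-95,0,0,0,0,-9,15,-120,-1,0,0,0,-11,19,-145,-1,0,0,0,-13,22,-170,-2,0,0,0,-15,26,-195,-2,0,0,0,-17,30,-220,-3,0,0,0,-19,34,-245,-3,0,0,0,-20,36,-265,-3,0,0,0,-21,38,-280,-3,0,0,0,-21,39,-289,-3,0,0,0,-21,40,-293,-3,0,0,0,-21,40,-293,-3,0,0,0,-21,40,-293,-3,0,0,0,-21,40,-293,-3,0]'

```text
clock: 18.25
position: [0.5479, -0.1918, 0.1614]
ee_rot: [-0.0, 1.0, 0.011, -0.0]
contact_force: [-0.4, -0.3, -5.9]
width: 0.049
gripper_force: 83.7
```

Run:
```python
from h import *
s=imaging.get_image("scene");t=imaging.get_image("top");cv2.imwrite("pics/s2.png",s);cv2.imwrite("pics/t2.png",t)
R=lambda im,x,y,w,h,k:cv2.resize(im[y:y+h,x:x+w],None,fx=k,fy=k,interpolation=cv2.INTER_CUBIC)
cv2.imwrite("pics/g1.png",np.hstack([R(s,175,220,100,100,4),R(t,270,110,100,100,4)]))
```

```text
(no output)
```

View pics/g1.png

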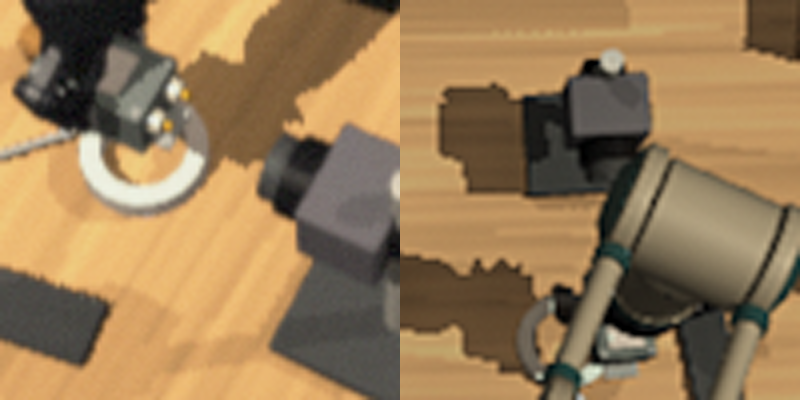

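The case hangs upright with its terminals (crop ~165,107) facing the lens barrel (crop ~268,170), and the camera is untouched. I'll check the numbers from the scene view.

Run:
```python
from h import *
from rig import manip
np.set_printoptions(precision=4,suppress=True)
S=lambda x,y:(175+x/4-.4,220+y/4-.4)
im=cv2.imread("pics/s2.png")
hsv=cv2.cvtColor(im,cv2.COLOR_BGR2HSV)
a,b=plane("scene",S(185,95),.166),plane("scene",S(168,126),.166);d=a-b
print("brass",a,b,(a+b)/2,"yaw",np.degrees(np.arctan2(-d[0],d[1])))
a,b=plane("scene",S(172,88),.166),plane("scene",S(155,121),.166);d=a-b
print("white",a,b,(a+b)/2,"yaw",np.degrees(np.arctan2(-d[0],d[1])))
for y in(0,1,2):
    c=np.array([.548,-.192,.160]);r=np.array([np.cos(np.radians(y)),np.sin(np.radians(y)),0])
    print((proj("scene",c+50*r/1000+[0,0,.005])-[175,220])*4,(proj("scene",np.array([.667,-.191,.16]))-[175,220])*4)
# base plate edges in top: near edge
t=cv2.cvtColor(cv2.imread("pics/top0.png"),cv2.COLOR_BGR2HSV)[110:180,290:350]
m=((t[...,1]<90)&(t[...,2]<130)).astype(np.uint8)
pts=[]
for u in range(302,328):
    col=np.where(m[:,u-290])[0]
    if len(col):pts.append(plane("top",(u,110+col.max()+.5),0)[:2])
pts=np.array(pts);f=np.polyfit(pts[:,1],pts[:,0],1);print("plate near edge",pts[:,0].mean(),"yaw",np.degrees(np.arctan(-f[0])),pts[:,0]-np.polyval(f,pts[:,1]))
print(manip.get_state()["contact_force"])
```

```text
brass [ 0.5974 -0.1774  0.166 ] [ 0.5992 -0.2009  0.166 ] [ 0.5983 -0.1892  0.166 ] yaw 4.293619179461394
white [ 0.5877 -0.177   0.166 ] [ 0.5903 -0.2017  0.166 ] [ 0.589  -0.1894  0.166 ] yaw 5.963663933360295
[172.3005 113.006 ] [270.819  162.9735]
[173.0154 111.8884] [270.819  162.9735]
[173.7085 110.7617] [270.819  162.9735]
plate near edge 0.6875705675359127 yaw 1.6605239819071813 [ 0.0003  0.0001 -0.0002 -0.0004 -0.0006 -0.0008 -0.001  -0.0012 -0.0014
 -0.0017  0.002   0.0018  0.0016  0.0014  0.0012  0.001   0.0008  0.0005
  0.0003  0.0001 -0.0001 -0.0003 -0.0005 -0.0007 -0.001  -0.0012]
[ 0.7555  0.3379 -6.3155]
```

jog_arm --deltas '[0,0,0,1,-2,-1,0,0,0,0,1,-2,-1,0,0,0,0,1,-2,-1,0,0,0,0,1,-2,-1,0,0,0,0,1,-2,-1,0,0,0,0,1,-2,-1,0]'

```text
clock: 18.95
position: [0.5491, -0.1948, 0.1603]
ee_rot: [0.0, 1.0, 0.011, -0.0]
contact_force: [0.5, 0.1, -6.0]
width: 0.0491
gripper_force: 83.7
```

```bash
python3 -c "
from rig import manip
s=manip.get_state();print(s['position'],abs(s['qd']).max(),s['contact_force']);print(manip.sign_off())"
```

```text
[ 0.54912802 -0.19484978  0.16032015] 0.0007852879194345569 [ 0.46055539  0.14011544 -6.02532421]
the job is handed in; nothing more can be done
None
```

I handed the job in at about 19 s, with the heavier right-hand case (6.5 N against 3.1 N) held still and upright, terminals facing the lens and its middle about 12 cm from the glass; the lighter case was set back down on the mat, though I took no picture after releasing it.

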